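# Secure the instrument cassette in the packing dock

## Robot

A 6-joint arm with a two-finger parallel gripper is mounted at the origin on a cart in front of the work surface, level with it; the furniture and walls round the work are solid. World frame = base frame: x ahead of the robot, y to its left, z up, the work surface at z = 0. Lengths are in mm, angles in rad, forces in N, time in s.
With the tool pointing down it reaches from about 275 to 1000 mm from the base axis. Payload 8.4 kg.
Tool frame: the origin (TCP) lies at the centre of the arm's flange, where the gripper is bolted on; the fingertips stand r.tip_extent ahead of it and the grasp point (between the pads) lies 155 mm ahead of it (r.tip_extent is the distance from the TCP to the fingertips, in mm); z points along the fingers, y is the direction in which the jaws open and shut (so a half turn about z gives the same grasp; the last joint's range is limited). The gripper opens to 85 mm and grips with 20 to 120 N. Pads are 22 mm wide; open, the fingers measure 114 mm over their backs; the gripper's body (76 mm by 85 mm) begins 54 mm behind the grasp point. The pads swing forward as they close: fully open they stand 13 mm farther back than shut.
Start: joints at [1.286, 0.353, 1.633, -0, 1.155, -0.002], TCP at [174.402, 600.178, 404.681] pointing down, gripper open.
Joint ranges: [-2.63, 2.63], [-0.92, 2.1], [0.06, 2.66], [-1.3, 4.44], [0, 2.69], [-3.02, 3.02]. Speed limits (rad/s): [2.22, 2.22, 2.79, 3.14, 3.14, 3.14].

## Interface

Orientations are given as [roll, pitch, yaw] about the fixed x, y, z axes, in that order (R = Rz(yaw) Ry(pitch) Rx(roll)).
In Python, from rig import sense, grab_frame, job, r gives the robot as it stands. The module is installed in compiled form; this text tells all that it offers.
- The arm moves only by the shell command python3 -m creep 'ROWS' [FORCE]. ROWS is JSON, a list of rows, each a list of 7 numbers: the turn, a rotation vector about the tool's x, y, z in rad, then the shift along the tool's x, y, z in mm, then the closure, from 0 (fully open) to 1 (shut). In form: [[wx, wy, wz, dx, dy, dz, fingers], ...]. A call has 1 to 10 rows; each row shifts and turns the pose as measured when the row begins, along the tool's axes as they then stand; what a row does not reach is not made up. A row lasts 1/12 s, in which the tool goes at most 41.7 mm and 7.16 degrees, less where a joint would pass 70% of its speed; a pose out of reach is approached as far as the arm can. A call with a gripper value outside its range is refused whole. The fingers move at their own pace and stop on an object; FORCE is the grip in N (left out, the last holds). Time passes only in rows, so rows that do not move let the fingers close. It gives the time, the measured TCP pose, the force and the opening at its end, in the units of the state.
- sense(): the state, without advancing time (a new reading comes with each control period).
- grab_frame(name): name is "side" or "top"; returns a dict with "color" (420x560x3 uint8, red, green, blue), "mtx" (3x3 intrinsics, pixels), "T" (4x4, takes a point from camera to world coordinates). Camera axes: x right, y down, z forward; pixel columns grow to the right and rows downward; lengths in mm; the calibration is good to about 2 mm. A picture is of the moment at which its call begins. There is no depth.
- job.sign_off(): hands the job in, once; it reports no verdict.
The state is a dict: "clock": time; "qpos": joint angles; "qvel": joint speeds; "joint_efforts": joint torques, N m; "eef_pos": TCP position; "tcp_rot": TCP orientation; "contact_force": force on the tool from outside, world axes, zero at the start; "wrist_torque": the same for the moment, N m; "opening": opening from 0.0 (shut) to 1.0 (fully open).
Only numpy, scipy, OpenCV 4.12 (cv2) and the standard library are available. Lean on these libraries where they do the work, as an engineer would, in place of code of your own. Each camera call takes 0.05 s, during which the arm holds its last target.

## Task

The instrument cassette must sit fast in the low steel packing dock on the worktop while its instruments are loaded. Without grasping anything, slide the cassette along the worktop with your fingertips, square it up with the dock's open mouth and push it in between the rails until it is fully home against the back stop; only then push the catch arm all the way round until it is shut across the mouth behind the cassette. Do not lift or tip the cassette, and leave the tools and dishes lying around it where they are.

Things in the scene. Friction and masses are not known exactly. Their poses are not given: they have to be found in the camera images.
- cassette: flat perforated steel cassette, lid shut, loose, 0.28-0.56 kg, 25 mm high. Origin on its underside; long side along y, z up. Solid sides at x = -63 and +69 mm, ends at y = -93 and +93 mm. A thin lip (35 mm along y, 20-22 mm above the worktop) sticks out 10 mm from the middle of the -x side; hinge knuckles stick out 5 mm near the top of the +x side
- cassette_centre (a point): middle of the cassette's body, 12.5 mm above its underside, at cassette x = +3 mm, y = 0. Tall equipment stands only at the left (steriliser, beyond world x = 0.48 m and y = 0.5 m) and along the back (beyond world x = 0.72 m); everything else round the work is under 60 mm high, but for a 143 mm sharps box at the far right
- dock: low steel packing dock screwed to the worktop: two side rails and a back stop, no floor, open towards its +y; z up. Origin on the worktop, where the cassette's origin lies when fully home, the axes of both then being parallel (x to x, y to y, as at the start within about 35 degrees). Rails 13 mm high, inner faces at x = -66 and +72 mm: 3 mm play on each side of the cassette
- dock_mouth (a point): mid-width of the dock's mouth, on the worktop, at dock x = +3 mm, y = +97 mm. The rails run from the back stop to here, then flare outward by 16 mm each side up to dock y = +126 mm
- dock_stop (a point): mid-width of the back stop (22 mm high), at the faces of its two rubber buffers (dock y = -93 mm), which the far end of the cassette touches when fully home
- catch_arm (a joint): swing angle (rad) of the dock's catch arm, a flat steel bar 4 mm thick, 15 to 23 mm above the worktop (it passes over the rails). 0 = shut, at its stop: the arm points to the dock's -x across the mouth, 4 mm clear of the seated cassette. 1.57: it points to the dock's +y; 2.6: further round, towards +x. A stiff pivot (about 0.04 N m) keeps it where it is left
- catch_pivot (a point): upright axis of the catch arm's pivot, outside the +x rail at the mouth (dock x = +86 mm, y = +99 mm), at the arm's mid height, 19 mm above the worktop; bolt head up to 27 mm
- catch_stud (a point): axis of the black stud (10 mm across, 15 to 41 mm above the worktop) at the free end of the catch arm, 100 mm from the pivot; the point is at the arm's mid height
- nail_nippers: bystander: second steel nippers lying on the worktop near its front edge, 42x121x11 mm, long side along y; origin under the centre
- kidney_dish: bystander: steel kidney dish to the right of the dock, 87x195x35 mm, long side along y; origin under the centre
- cup_white: bystander: small white mixing cup, 42 mm across, 32 mm high, beyond the dock; origin under the centre
- scaler: bystander: thin steel hand instrument (hooked ends) on the white sheet, 26x163x8 mm; origin under the centre
- mouth_mirror: bystander: steel mouth mirror on the white sheet, 22x159x17 mm; origin under the centre
- cuticle_pusher: bystander: thin straight steel instrument on the white sheet, 8x155x8 mm; origin under the centre

How it is judged:
By the outcome, as a careful person would: the job done as asked, in the order asked, and still so for the second after the job is handed in, with the robot touching nothing.
It also fails if it takes over 72 s, if anything falls off the work surface, if the arm or the gripper's body presses on something with over 40 N, if the wrist force passes 120 N, or if a joint passes its speed limit or range.

## Working session

There is one attempt and no reset: what is moved stays moved. The work goes in short steps, Python scripts to look and compute and a shell command to move; the robot and the scene stay as the last step left them, time stands still between calls to the robot, and variables do not carry over. Pictures are saved under pics/ and viewed, and the job is handed in when it is done.

```bash
mkdir -p pics
python3 - <<'E'
from rig import sense, grab_frame, r
import cv2
s=sense()
print({k:(v if not hasattr(v,'round') else v) for k,v in s.items()}, r.tip_extent)
for n in("side","top"):
    f=grab_frame(n); cv2.imwrite(f"pics/{n}0.png",f["color"][:,:,::-1]); print(n,f["mtx"],f["T"].round(3) if hasattr(f["T"],'round') else f["T"])
E
```

```text
{'clock': 0.0, 'qpos': array([ 1.28562974e+00,  3.53621072e-01,  1.63416551e+00,  5.40567957e-06,
        1.15515227e+00, -2.41110169e-03]), 'qvel': array([ 0.00063132, -0.00081913,  0.00033698,  0.00013102, -0.00134248,
       -0.00032525]), 'joint_efforts': array([ 2.99555948e-03, -6.05249190e+01, -3.42074597e+01,  1.85572048e-04,
        9.13068478e-03, -6.69919544e-06]), 'eef_pos': array([174.31411693, 599.94616839, 403.96499009]), 'tcp_rot': array([-3.14024647e+00, -8.18828685e-06,  2.85883498e+00]), 'contact_force': array([ 0.26657207, -0.19974805, -0.19692329]), 'wrist_torque': array([-0.04765315,  0.01462944,  0.01982378]), 'opening': 0.9977650073654151} 173.4
side [[402.03979337   0.         276.3678171 ]
 [  0.         402.03979337 206.73732634]
 [  0.           0.           1.        ]] [[ 5.63000e-01 -7.10000e-01  4.23000e-01  1.68802e+02]
 [-8.27000e-01 -4.82000e-01  2.91000e-01 -3.81743e+02]
 [-3.00000e-03 -5.13000e-01 -8.58000e-01  8.31785e+02]
 [ 0.00000e+00  0.00000e+00  0.00000e+00  1.00000e+00]]
top [[409.18980519   0.         285.17893635]
 [  0.         409.18980519 208.18385759]
 [  0.           0.           1.        ]] [[ 1.40000e-02 -9.95000e-01  9.90000e-02  4.55560e+02]
 [-1.00000e+00 -1.30000e-02  1.70000e-02 -1.24153e+02]
 [-1.60000e-02 -9.90000e-02 -9.95000e-01  9.61022e+02]
 [ 0.00000e+00  0.00000e+00  0.00000e+00  1.00000e+00]]
```

View pics/top0.png

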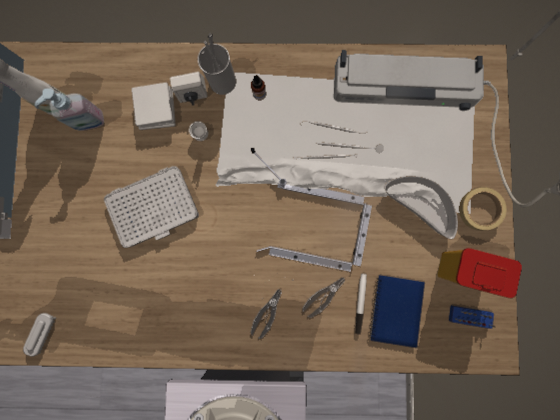

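View pics/side0.png

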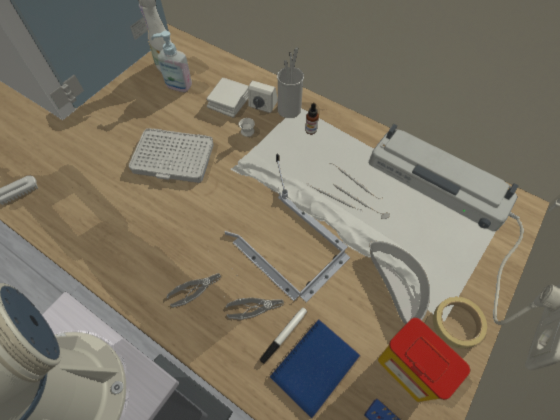

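The top view shows the cassette at about (151,207), the dock with its mouth at (265,218) and stop at (362,235), and the catch stud at (253,151). I'll zoom in to get the corners.

Run:
```python
import cv2
im=cv2.imread("pics/top0.png")
a=im[155:260,95:210]; cv2.imwrite("pics/c_cas.png",cv2.resize(a,None,fx=6,fy=5.7,interpolation=cv2.INTER_CUBIC) if 0 else cv2.resize(a,None,fx=5,fy=5,interpolation=cv2.INTER_CUBIC))
a=im[135:285,240:390]; cv2.imwrite("pics/c_dock.png",cv2.resize(a,None,fx=4,fy=4,interpolation=cv2.INTER_CUBIC))
im=cv2.imread("pics/side0.png")
a=im[120:190,120:225]; cv2.imwrite("pics/c_cas_s.png",cv2.resize(a,None,fx=6,fy=6,interpolation=cv2.INTER_CUBIC))
```

```text
(no output)
```

View pics/c_cas.png

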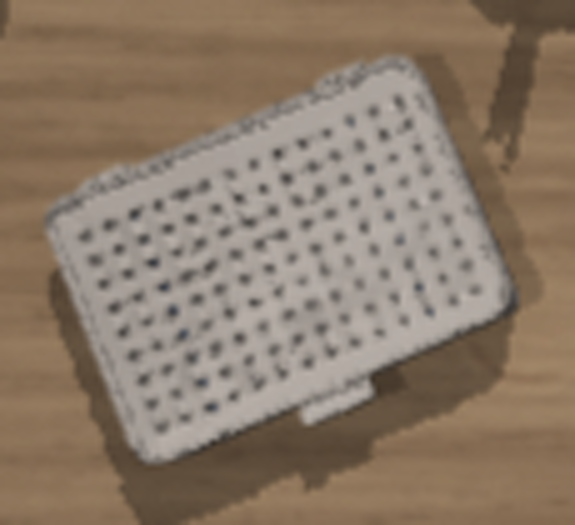

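View pics/c_dock.png

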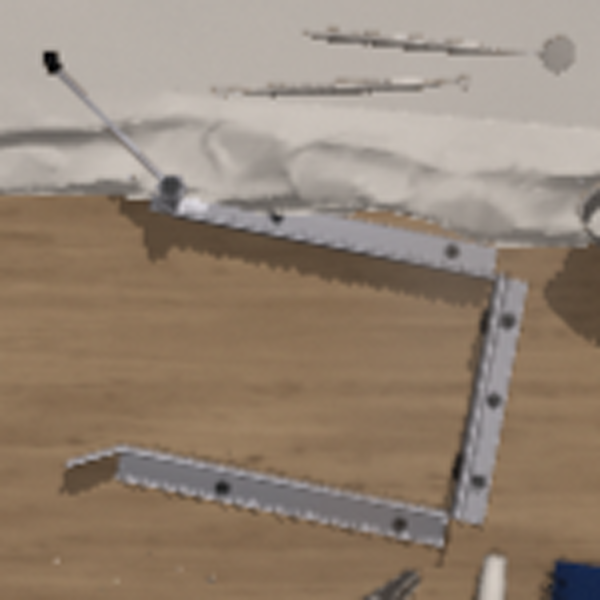

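View pics/c_cas_s.png

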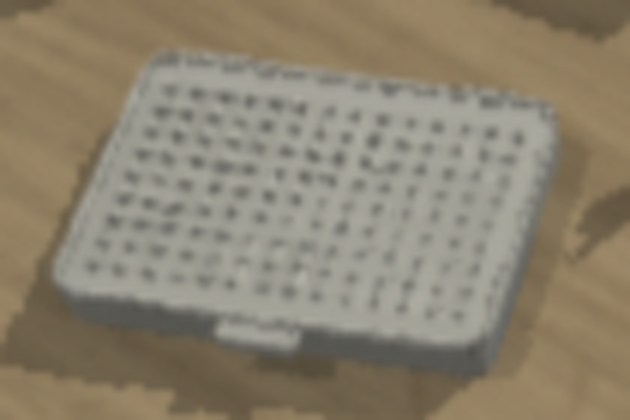

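```bash
cat > h.py <<'E'
import numpy as np, cv2
from rig import sense, grab_frame, r
def ray(f,uv,z):
    M=np.asarray(f["T"]);K=np.asarray(f["mtx"])
    uv=np.atleast_2d(uv).astype(float)
    d=np.c_[(uv[:,0]-K[0,2])/K[0,0],(uv[:,1]-K[1,2])/K[1,1],np.ones(len(uv))]@M[:3,:3].T
    t=(z-M[2,3])/d[:,2]
    return (M[:3,3]+d*t[:,None])[:,:2]
def proj(f,P):
    M=np.asarray(f["T"]);K=np.asarray(f["mtx"])
    p=(np.atleast_2d(P)-M[:3,3])@M[:3,:3]; q=p@K.T
    return q[:,:2]/q[:,2:]
def cassette(f,roi,show=None,vmin=115):
    # top face mask -> contour -> plane z=25 -> minAreaRect
    x0,y0,x1,y1=roi
    im=f["color"][y0:y1,x0:x1]
    hsv=cv2.cvtColor(im,cv2.COLOR_RGB2HSV)
    m=((hsv[:,:,1]<50)&(hsv[:,:,2]>vmin)).astype(np.uint8)
    m=cv2.morphologyEx(m,cv2.MORPH_CLOSE,np.ones((5,5)))
    m=cv2.morphologyEx(m,cv2.MORPH_OPEN,np.ones((15,15)))
    c=max(cv2.findContours(m,cv2.RETR_EXTERNAL,cv2.CHAIN_APPROX_NONE)[0],key=cv2.contourArea)[:,0]+[x0,y0]
    w=ray(f,c,25).astype(np.float32)
    rc=cv2.minAreaRect(w); b=cv2.boxPoints(rc)
    return rc,b,c
E
python3 - <<'E'
from h import *
f=grab_frame("top")
rc,b,c=cassette(f,(95,155,210,260)); print(rc,b.round(1))
o=np.array([240,135])
P=lambda p,z: ray(f,o+np.array(p)/4.-0.375,z).round(1)
print("rail -x inner",P([(125,447),(447,513)],13))
print("rail +x inner",P([(185,213),(492,277)],13))
print("stop front top",P([(497,275),(457,515)],22))
print("pivot bolt z27",P([(171,186)],27),"stud z41",P([(50,60)],41), "stud z19", P([(55,68)],19))
print("flare end -x",P([(66,465)],13))
E
```

```text
((545.918212890625, 202.84420776367188), (146.42605590820312, 189.223876953125), 24.348190307617188) [[440.2 258.9]
 [518.2  86.5]
 [651.6 146.8]
 [573.6 319.2]]
rail -x inner [[ 460.7  -76.1]
 [ 425.7 -261.4]]
rail +x inner [[ 597.5 -108.8]
 [ 562.1 -287.7]]
stop front top [[ 562.3 -289. ]
 [ 425.  -265.8]]
pivot bolt z27 [[ 611.1 -100.7]] stud z41 [[681.1 -30.5]] stud z19 [[681.7 -31.3]]
flare end -x [[449.9 -42.3]]
```

```bash
cat >> h.py <<'E'
def go(x,y,z,yaw_deg):
    "print remaining shift in current tool axes and turn to a target (tool down)"
    from scipy.spatial.transform import Rotation as Ro
    s=sense(); R=Ro.from_euler('xyz',s["tcp_rot"]); T=Ro.from_euler('xyz',[np.pi,0,np.radians(yaw_deg)])
    d=R.inv().apply(np.array([x,y,z])-s["eef_pos"]); w=(R.inv()*T).as_rotvec()
    print("t",round(s["clock"],2),"pos",s["eef_pos"].round(1),"rot deg",np.degrees(s["tcp_rot"]).round(2),"F",s["contact_force"].round(1),"| d",d.round(1),"w",w.round(3))
E
python3 -m creep '[[0,0,0,-34,-15.5,13,0],[0,0,0,-34,-15.5,13,0],[0,0,0,-34,-15.5,13,0],[0,0,0,-34,-15.5,13,0],[0,0,0,-34,-15.5,13,0],[0,0,0,-34,-15.5,13,0],[0,0,0,-34,-15.5,13,0],[0,0,0,-34,-15.5,13,0]]'
python3 -c "
from h import *
go(493,326,250,114.35)"
```

```text
clock: 0.82
eef_pos: [404.3, 403.6, 297.3]
tcp_rot: [3.135, -0.001, 2.87]
contact_force: [0.1, 0.6, -0.6]
opening: 1.005
t 0.82 pos [404.3 403.6 297.3] rot deg [ 1.7961e+02 -8.0000e-02  1.6444e+02] F [ 0.1  0.6 -0.6] | d [-106.3  -51.3   46.8] w [ 0.006 -0.004  0.874]
```

```bash
python3 -m creep '[[0,0,0.11,-15,-7,4,0],[0,0,0.11,-15,-7,4,0],[0,0,0.11,-14,-8,4,0],[0,0,0.11,-14,-9,4,0],[0,0,0.11,-10,-10,4,0],[0,0,0.11,-10,-10,4,0],[0,0,0.11,-8,-10,4,0],[0,0,0.11,-6,-6,4,0]]'
python3 -c "
from h import *
go(493,326,200,114.35)"
```

```text
clock: 1.48
eef_pos: [444.1, 292.4, 259.0]
tcp_rot: [-3.14, -0.003, 1.947]
contact_force: [0.1, -1.3, -0.0]
opening: 1.001
t 1.48 pos [444.1 292.4 259. ] rot deg [-179.93   -0.19  111.53] F [ 0.1 -1.3 -0. ] | d [13.1 57.9 58.9] w [-0.001 -0.003 -0.049]
```

Run:
```python
from h import *
for n in("side","top"):
    f=grab_frame(n); cv2.imwrite(f"pics/{n}1.png",f["color"][:,:,::-1])
print(r.tip_extent)
```

```text
173.4
```

View pics/side1.png

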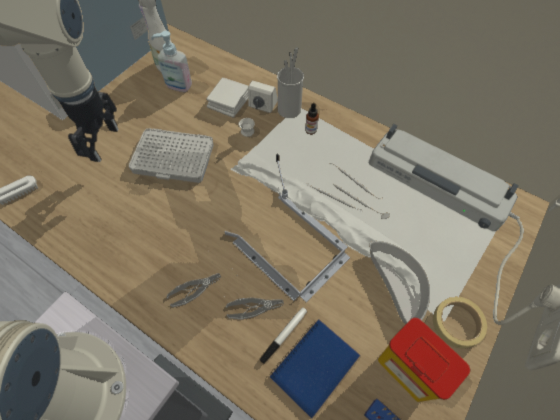

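View pics/top1.png

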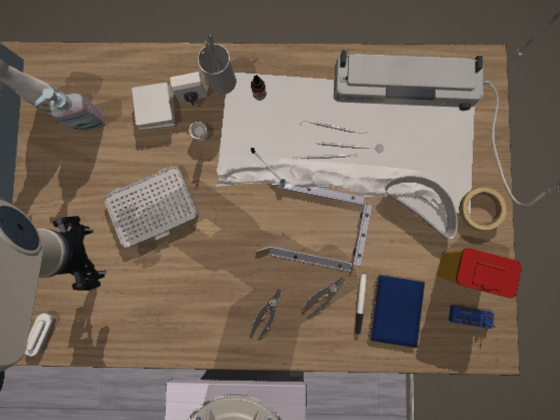

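```bash
python3 -m creep '[[0,0,-0.016,5,20,15,0],[0,0,-0.016,5,20,15,0],[0,0,-0.016,4,18,15,0],[0,0,0,0,0,14,0],[0,0,0,0,0,12,0],[0,0,0,0,0,0,0],[0,0,0,0,0,0,0]]'
python3 - <<'E'
from h import *
go(493,326,182,114.35)
for n in("side","top"):
    f=grab_frame(n); cv2.imwrite(f"pics/{n}2.png",cv2.resize(f["color"][90:220,0:220,::-1] if n=="side" else f["color"][150:300,40:220,::-1],None,fx=3.5,fy=3.5))
E
```

```text
clock: 2.17
eef_pos: [495.0, 333.1, 186.4]
tcp_rot: [3.139, -0.004, 2.028]
contact_force: [-0.1, 0.3, 0.7]
opening: 1.0
t 2.17 pos [495.  333.1 186.4] rot deg [179.85  -0.26 116.18] F [-0.1  0.3  0.7] | d [-5.5 -4.9  4.4] w [ 0.003 -0.005  0.032]
```

View pics/side2.png

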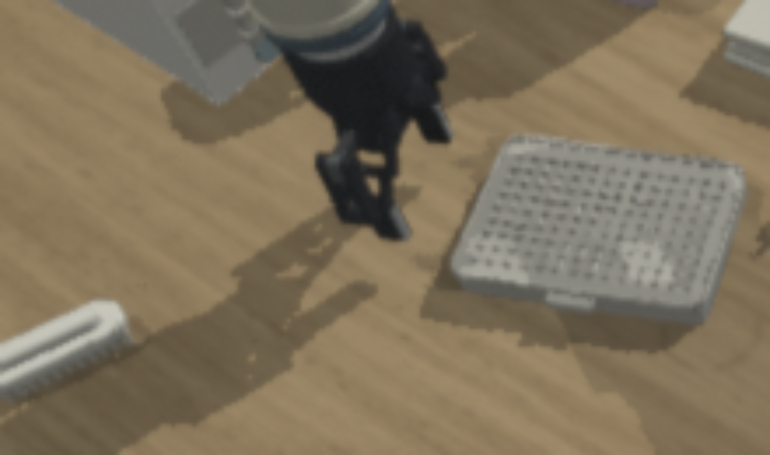

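View pics/top2.png

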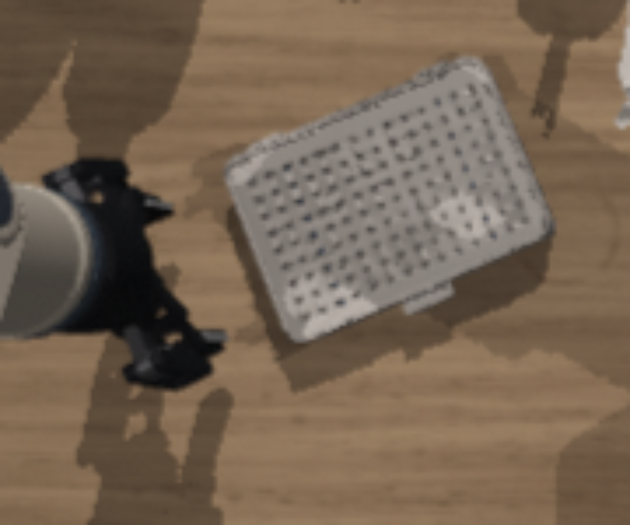

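Run:
```python
from h import *
S=grab_frame("side");T=grab_frame("top")
def tri(a,b):
    Ms=[];
    for f in(S,T):
        M=np.linalg.inv(np.asarray(f["T"]))[:3]; Ms.append(np.asarray(f["mtx"])@M)
    X=cv2.triangulatePoints(Ms[0],Ms[1],np.array(a,float).reshape(2,1),np.array(b,float).reshape(2,1)); return (X[:3]/X[3]).ravel().round(1)
print(tri((400/3.5,90+237/3.5),(40+224/3.5,150+340/3.5)))
print(tri((447/3.5,90+138/3.5),(40+170/3.5,150+212/3.5)))
s=sense();print(s["eef_pos"])
```

```text
[452.7 302.2  35.1]
[536.5 340.5  37.3]
[495.14678774 332.85094292 187.54597082]
```

```bash
python3 -m creep '[[0.001,-0.003,0.02,-2,-2.5,6,0],[0.001,-0.003,0.014,-2,-2.5,6,0],[0,0,0,0,0,5,0],[0,0,0,0,0,2,0],[0,0,0,0,0,0,0]]'
python3 - <<'E'
from h import *
go(493,326,169,114.35)
go(505.4,298.5,169,114.35)
E
```

```text
clock: 2.78
eef_pos: [492.1, 326.3, 168.9]
tcp_rot: [3.137, 0.001, 1.988]
contact_force: [-0.4, 0.1, 0.3]
opening: 1.002
t 2.78 pos [492.1 326.3 168.9] rot deg [1.7971e+02 8.0000e-02 1.1392e+02] F [-0.4  0.1  0.3] | d [-0.6  0.7 -0. ] w [ 0.005  0.001 -0.008]
t 2.78 pos [492.1 326.3 168.9] rot deg [1.7971e+02 8.0000e-02 1.1392e+02] F [-0.4  0.1  0.3] | d [-30.8   0.9  -0. ] w [ 0.005  0.001 -0.008]
```

```bash
python3 -m creep '[[0.004,0,-0.006,-9,0.5,0,0],[0,0,0,-9,0.4,0,0],[0,0,0,-7,0,0,0],[0,0,0,-5,0,0,0],[0,0,0,-4,0,0,0],[0,0,0,-4,0,0,0],[0,0,0,0,0,0,0]]'
python3 - <<'E'
from h import *
go(505.4,298.5,169,114.35)
f=grab_frame("top"); print(cassette(f,(95,155,215,265))[0])
cv2.imwrite("pics/top3.png",cv2.resize(f["color"][150:300,40:220,::-1],None,fx=3.5,fy=3.5))
E
```

```text
clock: 3.37
eef_pos: [510.6, 288.0, 168.9]
tcp_rot: [3.141, 0.001, 1.994]
contact_force: [-0.1, 0.4, -0.8]
opening: 0.996
t 3.37 pos [510.6 288.  168.9] rot deg [1.7997e+02 5.0000e-02 1.1426e+02] F [-0.1  0.4 -0.8] | d [11.7 -0.4 -0.1] w [ 0.     0.001 -0.001]
((551.0449829101562, 190.88577270507812), (146.5930633544922, 189.01393127441406), 24.19586944580078)
```

View pics/top3.png

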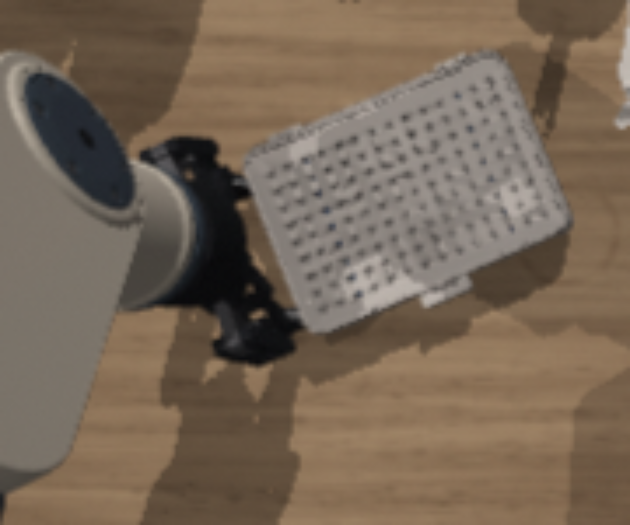

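```bash
python3 -m creep '[[0,0,0.034,-6,3.6,0,0],[0,0,0.034,-8,3.6,0,0],[0,0,0.034,-8,3.6,0,0],[0,0,0.034,-8,3.6,0,0],[0,0,0.034,-8,3.6,0,0],[0,0,0.034,-6,3.6,0,0],[0,0,0,-2,0,0,0]]'
cat >> h.py <<'E'
DO=np.array([508.3,-182.3]); DY=np.radians(-10.8)
def dock(p): 
    d=np.asarray(p)-DO; c,s_=np.cos(DY),np.sin(DY); return np.array([d[0]*c+d[1]*s_,-d[0]*s_+d[1]*c]).round(1)
def rep(roi,name=None,crop=None):
    f=grab_frame("top"); rc,b,c=cassette(f,roi); s=sense()
    a=rc[2]; a=a if a<45 else a-90
    dims=rc[1] if rc[2]<45 else rc[1][::-1]
    th=np.radians(a); o=np.array(rc[0])-0.5*np.array([np.cos(th),np.sin(th)])
    d=s["eef_pos"][:2]-o; 
    print("cass origin",o.round(1),"yaw",round(a,2),"dims",np.round(dims,1),"| in dock",dock(o),"relyaw",round(a+10.8,2),"| tcp in cass", np.round([d@[np.cos(th),np.sin(th)],d@[-np.sin(th),np.cos(th)]],1),"tcp in dock",dock(s["eef_pos"][:2]),"z",s["eef_pos"][2].round(1),"tool rel yaw",round(np.degrees(s["tcp_rot"][2])-79.2,2),"F",s["contact_force"].round(1),"t",round(s["clock"],2))
    if name:
        x0,y0,x1,y1=crop; cv2.imwrite(f"pics/{name}.png",cv2.resize(f["color"][y0:y1,x0:x1,::-1],None,fx=3.5,fy=3.5,interpolation=cv2.INTER_CUBIC))
E
python3 -c "
from h import *
rep((95,150,235,275))"
```

```text
clock: 4.0
eef_pos: [549.7, 248.9, 169.2]
tcp_rot: [3.14, 0.0, 1.768]
contact_force: [0.1, 3.0, 0.9]
opening: 0.998
cass origin [579.5 116.2] yaw 18.02 dims [153.3 259.7] | in dock [ 14.  306.5] relyaw 28.82 | tcp in cass [ 12.5 135.3] tcp in dock [-40.3 431.1] z 169.2 tool rel yaw 22.21 F [-0.3  0.1 -0.3] t 4.05
```

```bash
python3 -c "
from h import *
rep((95,152,217,275),'top4',(60,120,280,280))"
```

```text
cass origin [568.4 147.1] yaw 2.75 dims [140.8 191.4] | in dock [ -2.7 334.9] relyaw 13.55 | tcp in cass [-14.5 102.7] tcp in dock [-40.9 431.4] z 169.1 tool rel yaw 22.29 F [-0.7  0.9  0.1] t 4.1
```

View pics/top4.png

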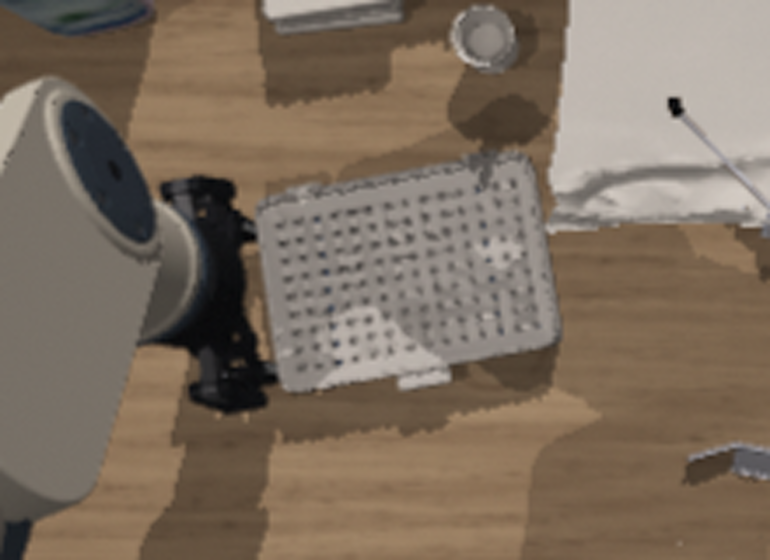

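Run:
```python
t=open('h.py').read()
t=t.replace('''    m=cv2.morphologyEx(m,cv2.MORPH_CLOSE''','''    b0=cv2.cvtColor(cv2.imread("pics/top0.png"),cv2.COLOR_BGR2HSV)
    sm=((b0[:,:,1]<50)&(b0[:,:,2]>100)).astype(np.uint8); sm[150:255,95:205]=0; sm=cv2.dilate(sm,np.ones((3,3)))[y0:y1,x0:x1]
    m[sm>0]=0
    m=cv2.morphologyEx(m,cv2.MORPH_CLOSE''',1)
open('h.py','w').write(t)
from h import *
rep((95,150,250,275))
f=grab_frame("top")
rc,b,c=cassette(f,(95,150,250,275)); im=f["color"][:,:,::-1].copy(); cv2.polylines(im,[c.reshape(-1,1,2)],1,(0,0,255)); cv2.imwrite("pics/m4.png",cv2.resize(im[120:280,60:280],None,fx=3.5,fy=3.5))
```

```text
cass origin [566.7 145. ] yaw 9.39 dims [142.7 189.5] | in dock [ -3.9 332.4] relyaw 20.19 | tcp in cass [ -0.8 106. ] tcp in dock [-41.3 431.6] z 169.1 tool rel yaw 22.34 F [-1.1  0.5  0.4] t 4.15
```

View pics/m4.png

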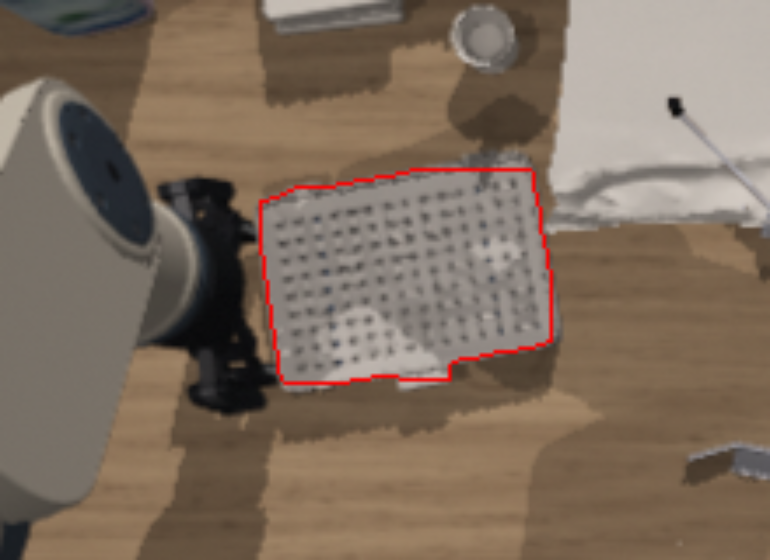

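```bash
sed -i 's/np.ones((15,15))/np.ones((5,5))/; s/MORPH_CLOSE,np.ones((5,5))/MORPH_CLOSE,np.ones((3,3))/' h.py
python3 - <<'E'
from h import *
rep((95,150,250,275))
f=grab_frame("top")
rc,b,c=cassette(f,(95,150,250,275)); im=f["color"][:,:,::-1].copy(); 
im=cv2.resize(im[120:280,60:280],None,fx=3.5,fy=3.5)
cv2.polylines(im,[((c-[60,120])*3.5+1.75).astype(int).reshape(-1,1,2)],1,(0,0,255))
q=proj(f,np.c_[b,np.full(4,25)]); cv2.polylines(im,[((q-[60,120])*3.5+1.75).astype(int).reshape(-1,1,2)],1,(0,255,0)); cv2.imwrite("pics/m5.png",im)
E
```

```text
cass origin [566.3 144.5] yaw 10.0 dims [145.2 189.6] | in dock [ -4.3 331.9] relyaw 20.8 | tcp in cass [  0.6 106.8] tcp in dock [-41.7 432. ] z 169.1 tool rel yaw 22.38 F [ 0.2 -0.1 -0.1] t 4.25
```

View pics/m5.png

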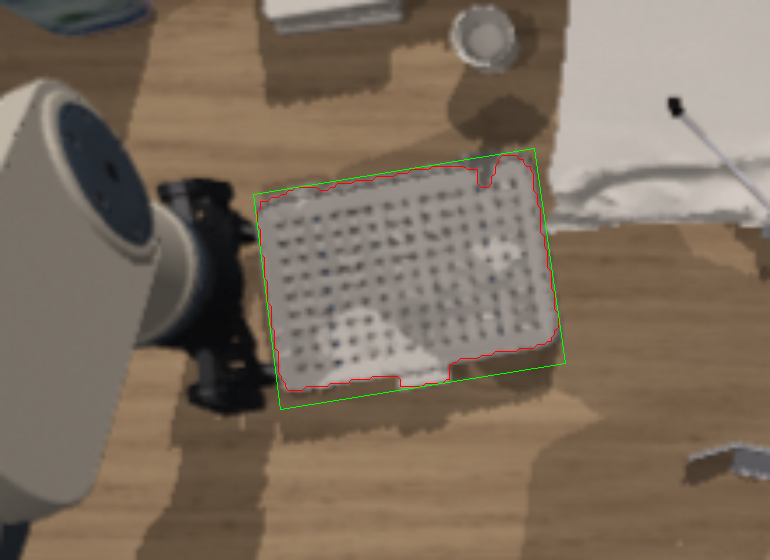

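```bash
python3 -m creep '[[0,0,0.04,-5,4.2,0,0],[0,0,0.04,-6,4.2,0,0],[0,0,0.04,-6,4.2,0,0],[0,0,0.04,-6,4.2,0,0],[0,0,0.04,-6,4.2,0,0],[0,0,0.04,-6,4.2,0,0],[0,0,0,-3,0,0,0],[0,0,0,0,0,0,0]]'
cat >> h.py <<'E'
def show(name,roi):
    rep(roi)
    f=grab_frame("top")
    rc,b,c=cassette(f,roi); im=f["color"][:,:,::-1].copy()
    x,y=roi[0],roi[1]-20
    im=cv2.resize(im[y:y+165,x:x+220],None,fx=3.5,fy=3.5)
    cv2.polylines(im,[((c-[x,y])*3.5+1.75).astype(int).reshape(-1,1,2)],1,(0,0,255))
    q=proj(f,np.c_[b,np.full(4,25)]); cv2.polylines(im,[((q-[x,y])*3.5+1.75).astype(int).reshape(-1,1,2)],1,(0,255,0)); cv2.imwrite(f"pics/{name}.png",im)
E
python3 -c "
from h import *
show('m6',(110,150,265,275))"
```

```text
clock: 4.97
eef_pos: [575.8, 217.4, 169.2]
tcp_rot: [3.14, -0.001, 1.531]
contact_force: [-0.1, 0.3, 0.6]
opening: 0.998
cass origin [567.7 112.8] yaw -3.91 dims [144.8 189.1] | in dock [  3.1 301. ] relyaw 6.89 | tcp in cass [  0.8 105.1] tcp in dock [ -8.7 405.4] z 169.2 tool rel yaw 8.5 F [-0.2  0.4  0.2] t 5.02
```

View pics/m6.png

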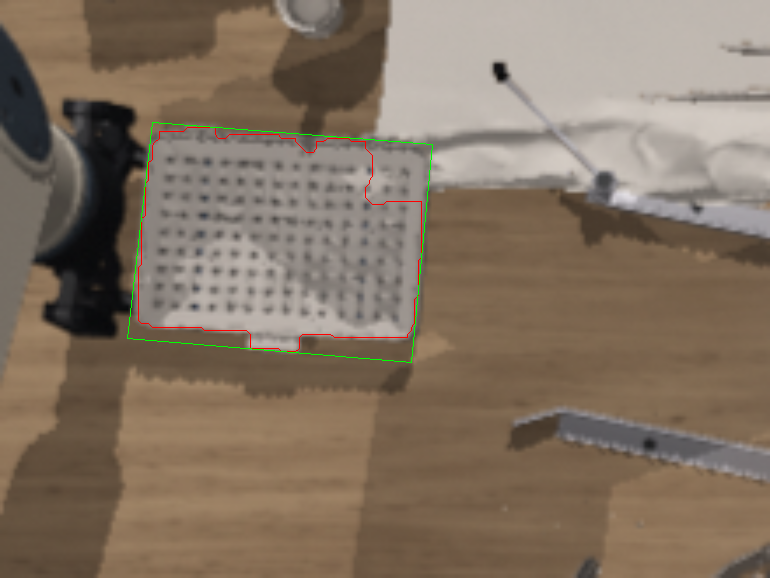

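```bash
python3 -m creep '[[0,0,0.037,-5,4,0,0],[0,0,0.037,-6,4,0,0],[0,0,0.037,-6,4,0,0],[0,0,0.037,-6,4,0,0],[0,0,0,-6,0,0,0],[0,0,0,-6,0,0,0],[0,0,0,-3,0,0,0],[0,0,0,0,0,0,0]]'
python3 -c "
from h import *
show('m7',(110,150,265,275))"
```

```text
clock: 5.73
eef_pos: [585.6, 178.8, 169.4]
tcp_rot: [3.14, -0.003, 1.383]
contact_force: [1.1, 1.7, -0.9]
opening: 1.003
cass origin [563.5  76.9] yaw -11.04 dims [146.  186.8] | in dock [  5.7 264.9] relyaw -0.24 | tcp in cass [  2.1 104.5] tcp in dock [  8.3 369.4] z 169.4 tool rel yaw 0.06 F [-0.6 -0.2  0.1] t 5.78
```

View pics/m7.png

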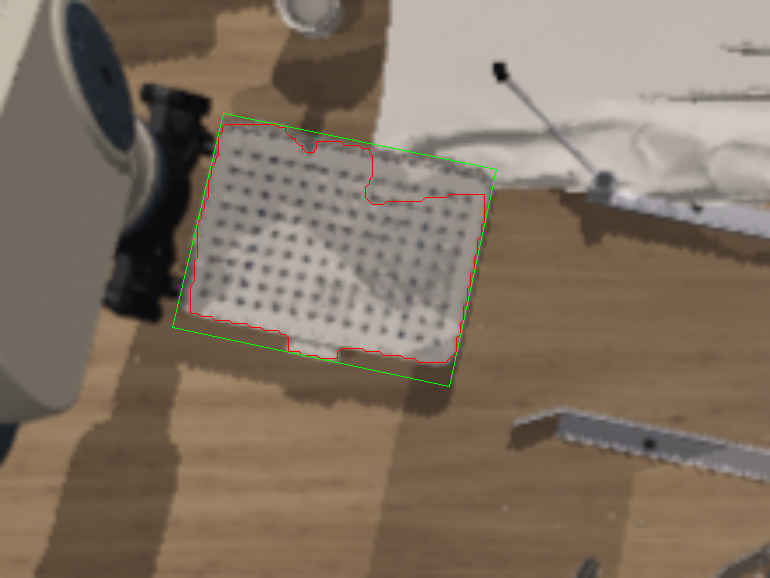

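```bash
python3 -m creep '[[0,0,0.037,-6,4,0,0],[0,0,0.037,-6,4,0,0],[0,0,0.037,-6,4,0,0],[0,0,0,-6,0,0,0],[0,0,0,-6,0,0,0],[0,0,0,-3,0,0,0],[0,0,0,0,0,0,0]]'
python3 -c "
from h import *
show('m8',(120,150,275,285))"
```

```text
clock: 6.42
eef_pos: [589.1, 143.0, 169.5]
tcp_rot: [3.14, -0.004, 1.265]
contact_force: [0.8, 2.0, -1.6]
opening: 1.004
cass origin [555.5  43.7] yaw -17.24 dims [146.6 184.9] | in dock [  4.  230.8] relyaw -6.44 | tcp in cass [  2.5 105. ] tcp in dock [ 18.3 334.8] z 169.4 tool rel yaw -6.73 F [-0.2  0.3 -0.9] t 6.47
```

View pics/m8.png

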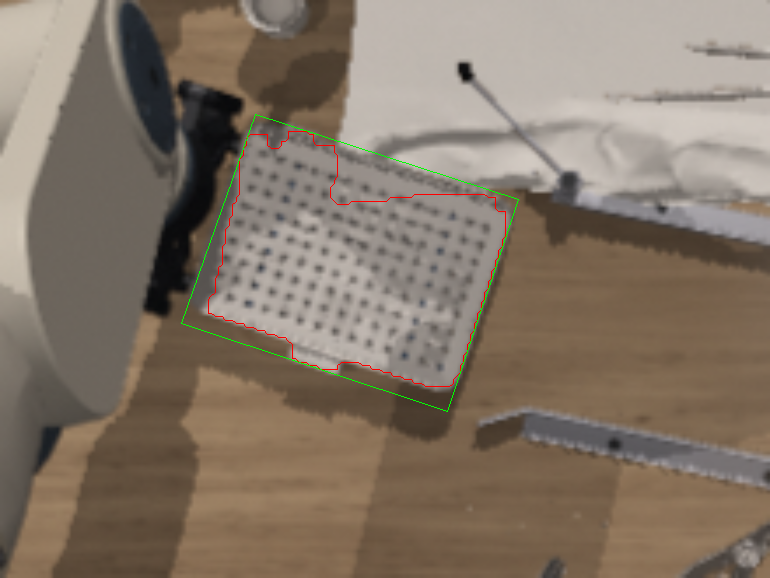

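```bash
python3 -m creep '[[0,0,0,-6,0,0,0],[0,0,0,-6,0,0,0],[0,0,-0.037,-5,-4,0,0],[0,0,-0.037,-5,-4,0,0],[0,0,-0.037,-5,-4,0,0],[0,0,0,-1,0,0,0],[0,0,0,0,0,0,0]]'
python3 -c "
from h import *
show('m9',(140,150,295,285))"
```

```text
clock: 7.1
eef_pos: [568.5, 118.0, 169.6]
tcp_rot: [3.139, -0.004, 1.382]
contact_force: [1.0, 1.3, -1.3]
opening: 0.997
cass origin [546.4  15.7] yaw -11.94 dims [145.7 187.5] | in dock [  0.3 201.7] relyaw -1.14 | tcp in cass [  0.4 104.7] tcp in dock [  2.8 306.3] z 169.5 tool rel yaw -0.04 F [ 0.3 -1.   0. ] t 7.15
```

View pics/m9.png

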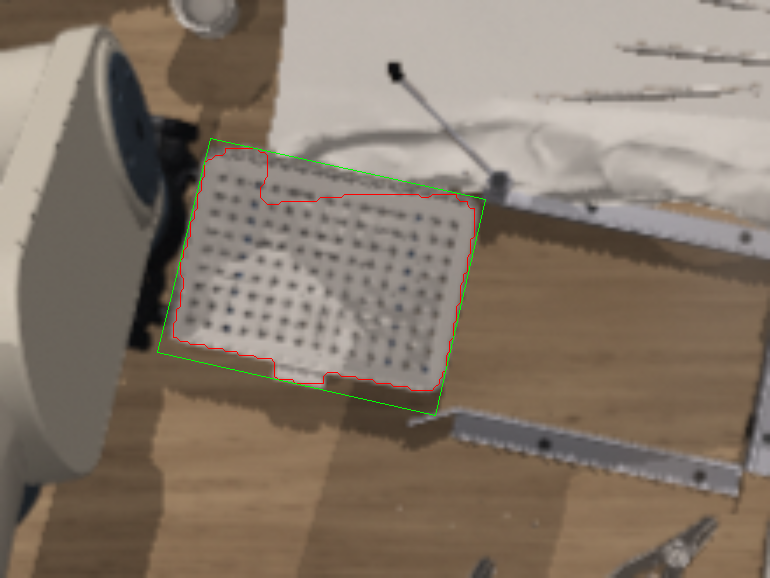

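```bash
python3 -m creep '[[0,0,0,-5,0,0,0],[0,0,0,-5,0,0,0],[0,0,0,-5,0,0,0],[0,0,0,-5,0,0,0],[0,0,0,-5,0,0,0],[0,0,0,-5,0,0,0]]'
python3 -c "
from h import *
show('m10',(150,150,305,295))"
```

```text
clock: 7.7
eef_pos: [563.3, 87.4, 169.5]
tcp_rot: [3.138, -0.005, 1.38]
contact_force: [1.0, 2.3, 0.1]
opening: 0.997
cass origin [535.7 -15.8] yaw -1.22 dims [133.8 195.5] | in dock [ -4.3 168.7] relyaw 9.58 | tcp in cass [ 25.1 102.9] tcp in dock [  3.4 274.4] z 169.4 tool rel yaw -0.14 F [0.8 0.3 0.5] t 7.75
```

View pics/m10.png

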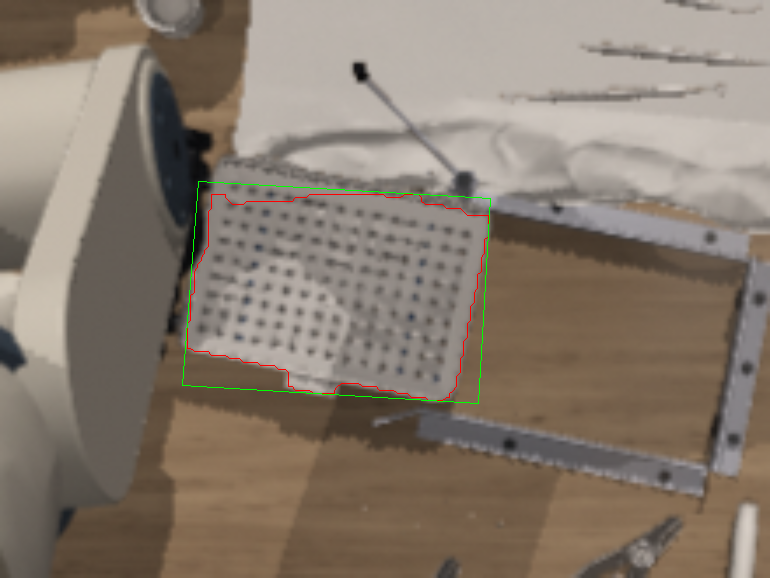

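The image shows the cassette's front entering the mouth square, with its front lower corner at (455,395) just inside the -x rail start. The mask fit is no longer valid because of the sheet overlap. I'll carry on with the push, watching the force.

```bash
python3 -m creep '[[0,0,0,-5,0,0,0],[0,0,0,-5,0,0,0],[0,0,0,-5,0,0,0],[0,0,0,-5,0,0,0]]'
python3 -m creep '[[0,0,0,-5,0,0,0],[0,0,0,-5,0,0,0],[0,0,0,-5,0,0,0],[0,0,0,-5,0,0,0]]'
python3 -c "
from h import *
show('m11',(160,150,315,295))"
```

```text
clock: 8.13
eef_pos: [559.3, 66.3, 169.5]
tcp_rot: [3.138, -0.005, 1.38]
contact_force: [0.7, 3.4, 1.1]
opening: 0.998
clock: 8.47
eef_pos: [555.0, 44.5, 169.4]
tcp_rot: [3.138, -0.005, 1.38]
contact_force: [1.0, 2.8, 1.2]
opening: 1.0
cass origin [516.  111.7] yaw 2.57 dims [328.9 136.2] | in dock [-47.5 290.2] relyaw 13.37 | tcp in cass [ 35.7 -69.6] tcp in dock [  3.3 230.7] z 169.3 tool rel yaw -0.16 F [ 0.2 -1.   0.1] t 8.52
```

View pics/m11.png

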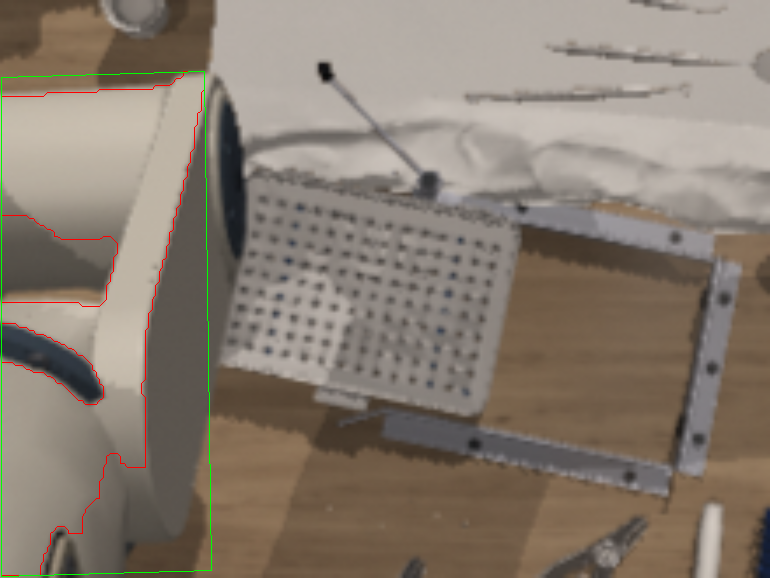

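```bash
python3 -m creep '[[0,0,0,-5,0,0,0],[0,0,0,-5,0,0,0],[0,0,0,-5,0,0,0],[0,0,0,-5,0,0,0],[0,0,0,-5,0,0,0],[0,0,0,-5,0,0,0]]'
python3 -m creep '[[0,0,0,-5,0,0,0],[0,0,0,-5,0,0,0],[0,0,0,-5,0,0,0],[0,0,0,-5,0,0,0],[0,0,0,-5,0,0,0],[0,0,0,-5,0,0,0]]'
python3 - <<'E'
from h import *
go(0,0,169,79.2); print(dock(sense()["eef_pos"][:2]))
f=grab_frame("top");cv2.imwrite("pics/t12.png",cv2.resize(f["color"][130:290,180:400,::-1],None,fx=3.5,fy=3.5))
E
```

```text
clock: 9.07
eef_pos: [548.8, 12.9, 169.3]
tcp_rot: [3.138, -0.005, 1.38]
contact_force: [-0.0, 2.9, 2.4]
opening: 1.002
clock: 9.57
eef_pos: [542.5, -19.9, 169.3]
tcp_rot: [3.138, -0.006, 1.379]
contact_force: [1.3, 3.9, 1.9]
opening: 1.0
t 9.57 pos [542.5 -19.9 169.3] rot deg [179.78  -0.32  79.04] F [1.3 3.9 1.9] | d [ -83.6 -536.3   -2.2] w [ 0.004 -0.006 -0.003]
[  3.1 165.9]
```

View pics/t12.png

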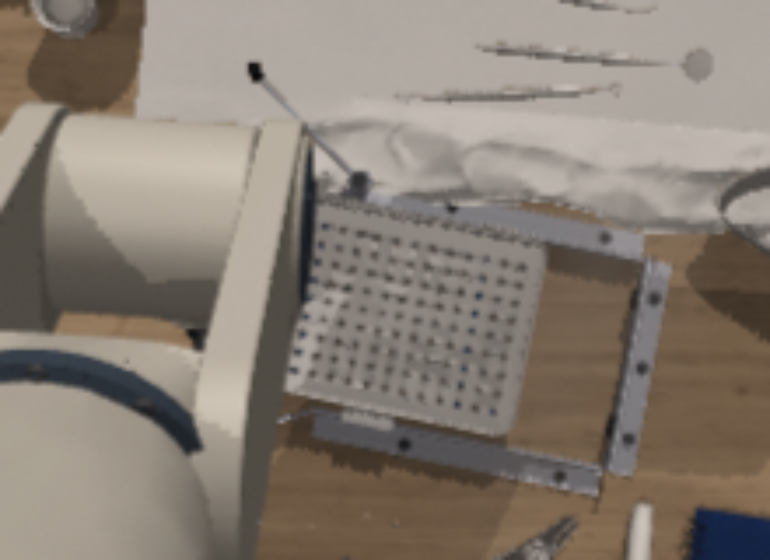

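```bash
python3 -m creep '[[0,0,0,-5,0,0,0],[0,0,0,-5,0,0,0],[0,0,0,-5,0,0,0],[0,0,0,-5,0,0,0],[0,0,0,-5,0,0,0],[0,0,0,-5,0,0,0],[0,0,0,-5,0,0,0]]'
python3 -m creep '[[0,0,0,-4,0,0,0],[0,0,0,-3,0,0,0],[0,0,0,-2,0,0,0]]'
python3 - <<'E'
from h import *
print(dock(sense()["eef_pos"][:2]))
f=grab_frame("top");cv2.imwrite("pics/t13.png",cv2.resize(f["color"][130:290,180:400,::-1],None,fx=3.5,fy=3.5))
E
```

```text
clock: 10.2
eef_pos: [535.0, -57.9, 169.2]
tcp_rot: [3.138, -0.006, 1.38]
contact_force: [0.8, 3.6, 2.0]
opening: 0.998
clock: 10.45
eef_pos: [533.0, -68.4, 169.2]
tcp_rot: [3.138, -0.006, 1.379]
contact_force: [0.5, 4.3, 2.0]
opening: 1.0
[  2.9 116.5]
```

View pics/t13.png

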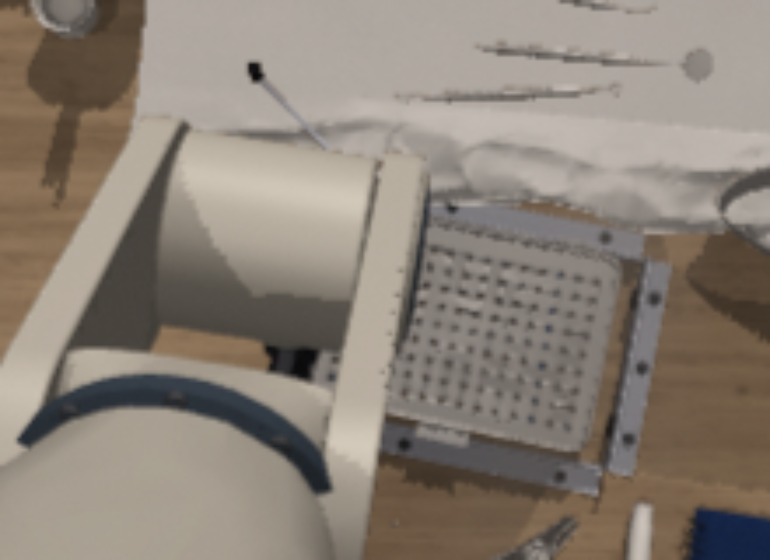

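Still about 10 mm off the stop. I'll go gently until the force rises.

```bash
python3 -m creep '[[0,0,0,-3,0,0,0],[0,0,0,-3,0,0,0],[0,0,0,-2,0,0,0]]'
python3 -m creep '[[0,0,0,-2,0,0,0],[0,0,0,-1.5,0,0,0]]'
python3 -m creep '[[0,0,0,-1.5,0,0,0],[0,0,0,-1.5,0,0,0]]'
```

```text
clock: 10.75
eef_pos: [531.3, -76.8, 169.1]
tcp_rot: [3.138, -0.006, 1.379]
contact_force: [0.9, 5.0, 1.7]
opening: 0.997
clock: 10.92
eef_pos: [530.6, -80.3, 169.1]
tcp_rot: [3.138, -0.006, 1.379]
contact_force: [2.8, 21.0, 3.6]
opening: 1.003
clock: 11.08
eef_pos: [530.4, -80.9, 169.1]
tcp_rot: [3.138, -0.01, 1.378]
contact_force: [3.9, 18.9, 2.8]
opening: 0.998
```

```bash
python3 -m creep '[[0,0,0,-2.5,0,0,0],[0,0,0,-2.5,0,0,0]]'
python3 - <<'E'
from h import *
print(dock(sense()["eef_pos"][:2]))
for n in("side","top"):
    f=grab_frame(n);y0,x0=(130,180) if n=="top" else (180,180);cv2.imwrite(f"pics/{n}14.png",cv2.resize(f["color"][y0:y0+160,x0:x0+220,::-1],None,fx=3.5,fy=3.5))
E
```

```text
clock: 11.25
eef_pos: [530.2, -81.9, 169.2]
tcp_rot: [3.138, -0.016, 1.378]
contact_force: [4.5, 27.6, 2.1]
opening: 0.997
[  2.7 102.7]
```

View pics/top14.png

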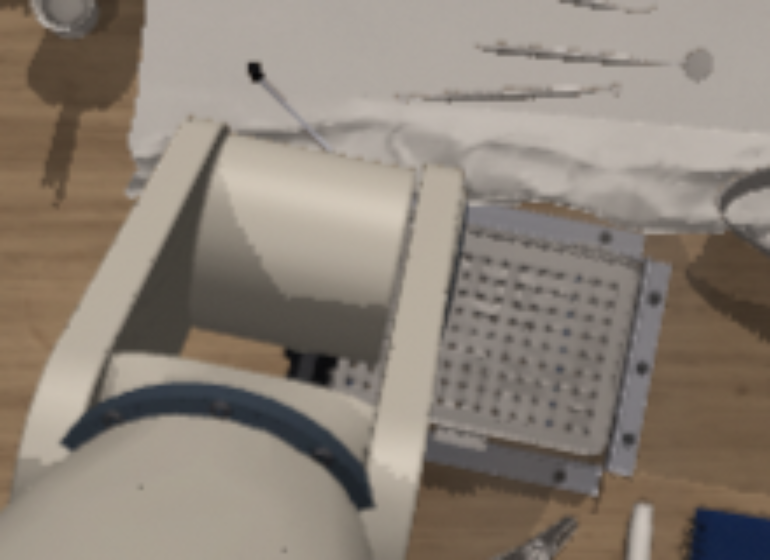

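View pics/side14.png

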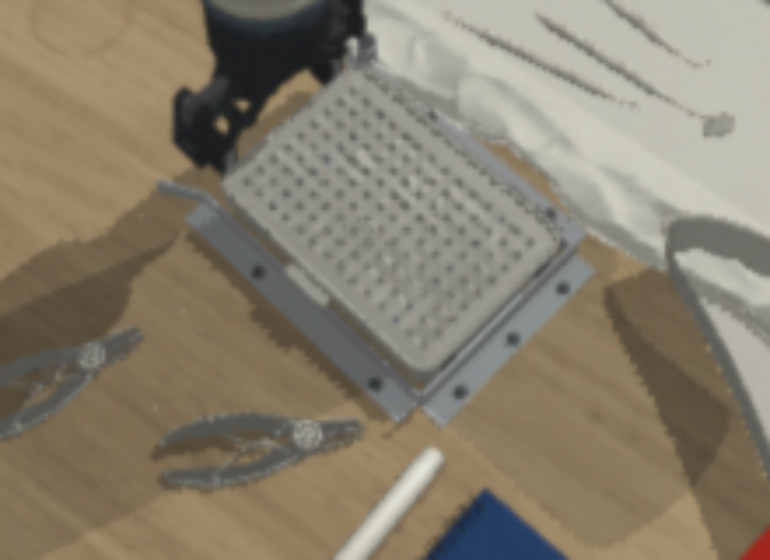

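```bash
python3 -m creep '[[0,0,0,4,0,0,0],[0,0.012,0,10,0,0,0],[0,0,0,15,0,0,0],[0,0,0,15,0,0,0],[0,0,0,5,0,-15,0],[0,0,0,0,0,-25,0],[0,0,0,0,0,-25,0],[0,0,0,0,0,-25,0.5],[0,0,0,0,0,-15,1]]'
python3 - <<'E'
from h import *
go(702,-52,260,-45); print(sense()["qpos"])
E
```

```text
clock: 12.1
eef_pos: [536.1, -32.8, 273.1]
tcp_rot: [-3.131, -0.028, 1.382]
contact_force: [0.4, -0.0, -0.1]
opening: 0.751
t 12.1 pos [536.1 -32.8 273.1] rot deg [-179.37   -1.61   79.16] F [ 0.4 -0.  -0.1] | d [ 12.  166.6  11.6] w [-0.037 -0.004  2.167]
[-0.073159    0.38680381  1.92791392  0.03938355  0.83495599  0.08940136]
```

```bash
python3 -m creep '[[-0.01,0,0.115,0,0,0,1],[-0.01,0,0.115,0,0,0,1],[-0.01,0,0.115,0,0,0,1],[0,0,0.115,0,0,0,1],[0,0,0.115,0,0,0,1],[0,0,0.115,0,0,0,1],[0,0,0.115,0,0,0,1],[0,0,0.115,0,0,0,1],[0,0,0.115,0,0,0,1],[0,0,0.115,0,0,0,1]]'
python3 -m creep '[[0,0,0.115,0,0,0,1],[0,0,0.115,0,0,0,1],[0,0,0.115,0,0,0,1],[0,0,0.115,0,0,0,1],[0,0,0.115,0,0,0,1],[0,0,0.115,0,0,0,1],[0,0,0.115,0,0,0,1],[0,0,0,0,0,0,1]]'
python3 - <<'E'
from h import *
go(702,-52,260,-45); print(sense()["qpos"])
for n in("side","top"):
    f=grab_frame(n);y0,x0=(130,180) if n=="top" else (140,180);cv2.imwrite(f"pics/{n}15.png",cv2.resize(f["color"][y0:y0+160,x0:x0+220,::-1],None,fx=3.5,fy=3.5))
E
```

```text
clock: 12.93
eef_pos: [535.6, -32.9, 276.6]
tcp_rot: [-3.127, -0.03, 0.183]
contact_force: [-0.5, -0.3, -0.1]
opening: -0.001
clock: 13.6
eef_pos: [533.7, -33.0, 274.3]
tcp_rot: [-3.112, -0.004, -0.669]
contact_force: [-1.7, -0.1, -0.7]
opening: -0.002
t 13.6 pos [533.7 -33.  274.3] rot deg [-178.3    -0.2   -38.32] F [-1.7 -0.1 -0.7] | d [143.8 -89.   17.4] w [-0.03  -0.002  0.117]
[-0.0717017   0.37591753  1.94233526  0.03139362  0.80397377  2.14625703]
```

View pics/top15.png

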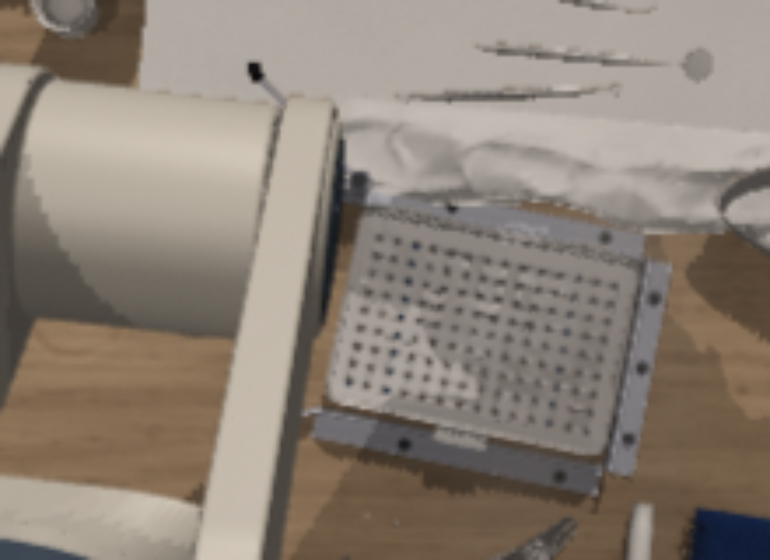

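View pics/side15.png

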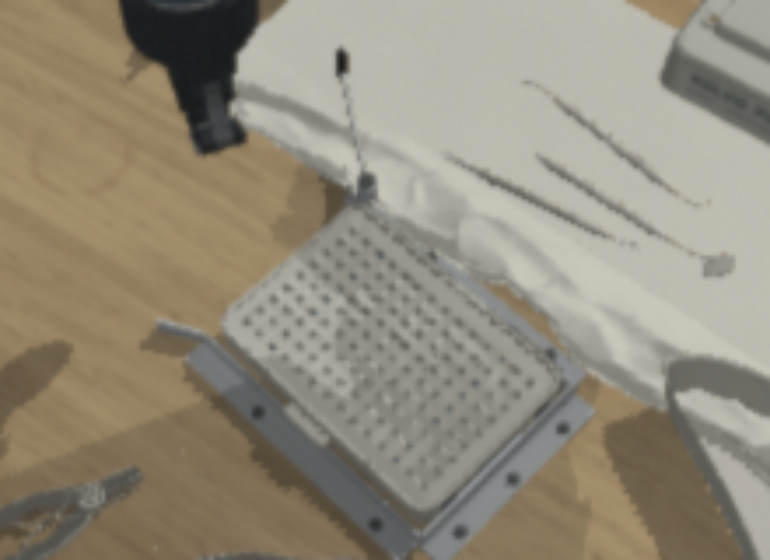

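```bash
python3 -m creep '[[-0.015,0,0,18,-11,2,1],[-0.015,0,0,21,-13,2,1],[0,0,0,21,-13,2,1],[0,0,0,21,-13,2,1],[0,0,0,21,-13,2,1],[0,0,0,21,-13,2,1],[0,0,0.06,14,-8,2,1],[0,0,0.057,5,-3,2,1],[0,0,0,0,0,0,1]]'
python3 - <<'E'
from h import *
go(702,-52,203,-45); print(sense()["qpos"][5])
E
```

```text
clock: 14.45
eef_pos: [704.9, -50.0, 256.0]
tcp_rot: [3.138, -0.001, -0.74]
contact_force: [-0.6, 0.0, -0.2]
opening: -0.001
t 14.45 pos [704.9 -50.  256. ] rot deg [ 1.7979e+02 -4.0000e-02 -4.2420e+01] F [-0.6  0.  -0.2] | d [-0.8  3.2 53. ] w [ 0.004 -0.001  0.045]
2.24132947514418
```

Now lower to tip z ≈ 30 (TCP ≈ 203) and take a look.

```bash
python3 -m creep '[[0.004,0,0.04,0,3,16,1],[0,0,0,0,0,16,1],[0,0,0,0,0,14,1],[0,0,0,0,0,6,1],[0,0,0,0,0,0,1]]'
python3 - <<'E'
from h import *
go(702,-52,203,-45); 
for n in("side","top"):
    f=grab_frame(n);y0,x0=(110,180) if n=="top" else (110,180);cv2.imwrite(f"pics/{n}16.png",cv2.resize(f["color"][y0:y0+160,x0:x0+220,::-1],None,fx=3.5,fy=3.5))
E
```

```text
clock: 14.87
eef_pos: [701.7, -52.1, 201.9]
tcp_rot: [-3.141, -0.0, -0.762]
contact_force: [0.7, -0.8, -0.2]
opening: -0.0
t 14.87 pos [701.7 -52.1 201.9] rot deg [-1.7999e+02 -1.0000e-02 -4.3650e+01] F [ 0.7 -0.8 -0.2] | d [ 0.1 -0.3 -1.1] w [-0.    -0.     0.024]
```

View pics/top16.png

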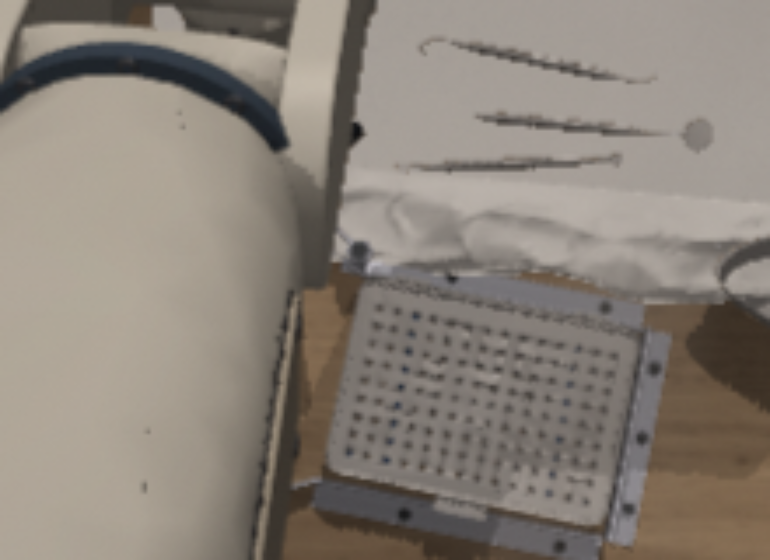

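View pics/side16.png

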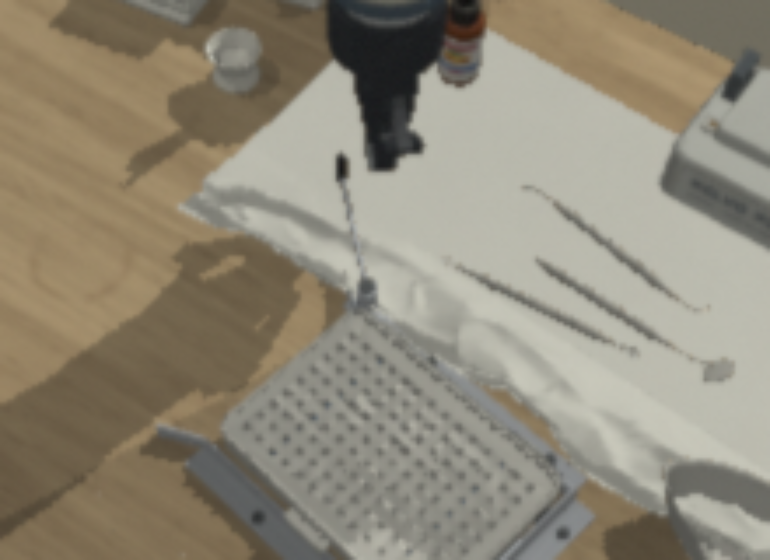

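```bash
cat >> h.py <<'E'
def arm_rep():
    s=sense(); P=np.array([611.3,-101.2]); y=s["tcp_rot"][2]
    d=s["eef_pos"][:2]-P; t=-np.array([np.cos(y),np.sin(y)]); rr=np.array([t[1],-t[0]])
    D=DY; dd=dock(s["eef_pos"][:2])
    # dock polar angle phi of the push normal: radial dir
    a=np.arctan2(rr[1],rr[0])-DY
    print("radial",(d@rr).round(1),"behind",(-d@t).round(1),"phi of tool radial",round(np.pi-a,3),"tcp dock",dd,"z",s["eef_pos"][2].round(1),"F",s["contact_force"].round(1),"q6",s["qpos"][5].round(2),"t",round(s["clock"],2))
def snap(name,which,x0,y0):
    f=grab_frame(which);cv2.imwrite(f"pics/{name}.png",cv2.resize(f["color"][y0:y0+160,x0:x0+220,::-1],None,fx=3.5,fy=3.5,interpolation=cv2.INTER_CUBIC))
E
python3 -m creep '[[0,0,0,-6,0,0,1],[0,0,0,-6,0,0,1],[0,0,-0.08,-7.9,-1.1,0,1],[0,0,-0.08,-7.9,-1.1,0,1],[0,0,-0.08,-7.9,-1.1,0,1],[0,0,-0.08,-7.9,-1.1,0,1],[0,0,-0.08,-7.9,-1.1,0,1]]'
python3 -c "
from h import *
arm_rep();snap('s17','side',180,110)"
```

```text
clock: 15.55
eef_pos: [663.6, -14.9, 208.9]
tcp_rot: [-3.138, -0.011, -0.346]
contact_force: [1.3, -0.7, -0.9]
opening: -0.006
radial 98.9 behind 19.9 phi of tool radial 1.728 tcp dock [121.1 193.6] z 208.9 F [ 1.3 -0.7 -0.9] q6 1.89 t 15.55
```

View pics/s17.png

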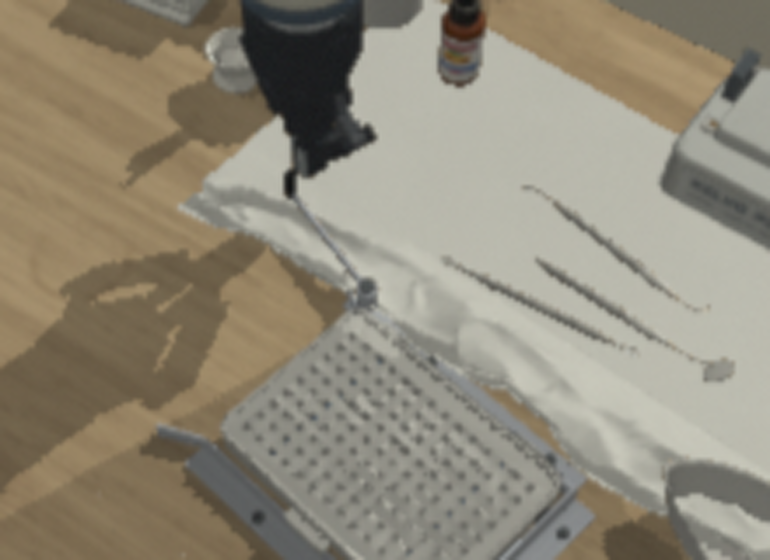

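```bash
python3 -m creep '[[0,0,0,0,0,4,1],[0,0,0,0,0,3,1],[0,0,-0.08,-7.9,-1.1,1,1],[0,0,-0.08,-7.9,-1.1,1,1],[0,0,-0.08,-7.9,-1.1,1,1],[0,0,-0.08,-7.9,-1.1,1,1],[0,0,-0.08,-7.9,-1.1,1,1]]'
python3 -c "
from h import *
arm_rep();snap('s18','side',180,110)"
```

```text
clock: 16.18
eef_pos: [627.3, -1.1, 198.3]
tcp_rot: [3.14, -0.02, 0.06]
contact_force: [0.8, 0.1, -0.4]
opening: 0.002
radial 99.0 behind 21.9 phi of tool radial 1.323 tcp dock [ 82.9 200.3] z 198.3 F [ 0.8  0.1 -0.4] q6 1.51 t 16.18
```

View pics/s18.png

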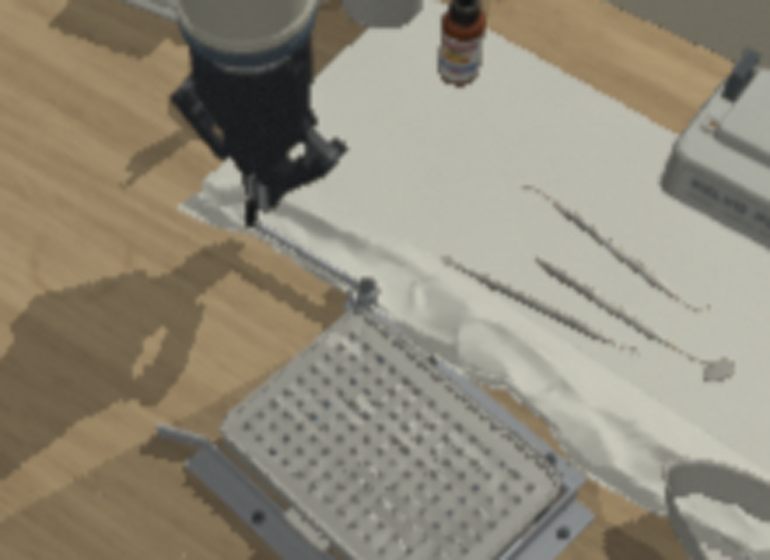

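```bash
python3 -m creep '[[0,0.01,0,-2,0,-3,1],[0,0.01,-0.08,-8.5,-1.1,0,1],[0,0,-0.08,-8.5,-1.1,0,1],[0,0,-0.08,-8.5,-1.1,0,1],[0,0,-0.08,-8.5,-1.1,0,1],[0,0,-0.08,-8.5,-1.1,0,1]]'
python3 -c "
from h import *
arm_rep();snap('s19','side',180,110)"
```

```text
clock: 16.73
eef_pos: [584.3, -5.5, 200.8]
tcp_rot: [3.122, -0.044, 0.456]
contact_force: [0.2, 0.5, -0.6]
opening: -0.001
radial 97.8 behind 17.9 phi of tool radial 0.927 tcp dock [ 41.6 188. ] z 200.8 F [ 0.2  0.5 -0.6] q6 1.1 t 16.73
```

View pics/s19.png

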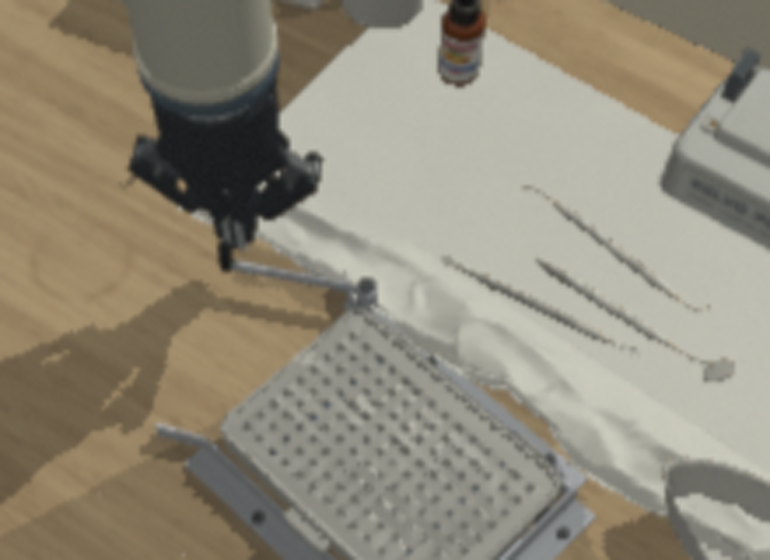

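```bash
python3 -c "
from h import *
import math
go(0,0,203,math.degrees(.456))"
```

```text
t 16.78 pos [582.8  -5.8 200.5] rot deg [178.9   -2.4   26.44] F [-1.5 -0.1 -0. ] | d [-518.7 -264.2  -29.4] w [ 0.019 -0.042  0.005]
```

```bash
python3 -m creep '[[0.01,-0.02,-0.08,-7.9,-1.1,-1,1],[0.01,-0.02,-0.08,-7.9,-1.1,-1,1],[0,-0.005,-0.08,-7.9,-1.1,0,1],[0,-0.005,-0.08,-7.9,-1.1,0,1],[0,-0.005,-0.08,-7.9,-1.1,0,1]]'
python3 -c "
from h import *
import math
arm_rep();snap('s20','side',180,110)
go(0,0,203,math.degrees(sense()['tcp_rot'][2]))"
```

```text
clock: 17.2
eef_pos: [550.4, -24.8, 203.6]
tcp_rot: [3.137, 0.012, 0.849]
contact_force: [-1.0, 0.6, -1.6]
opening: 0.0
radial 96.2 behind 17.1 phi of tool radial 0.533 tcp dock [ 11.8 162.6] z 203.6 F [-1.   0.6 -1.6] q6 0.69 t 17.2
t 17.25 pos [549.3 -25.4 203.5] rot deg [179.79   0.77  48.97] F [-0.9  0.5 -1. ] | d [-341.4 -431.1    3.4] w [0.004 0.013 0.   ]
```

View pics/s20.png

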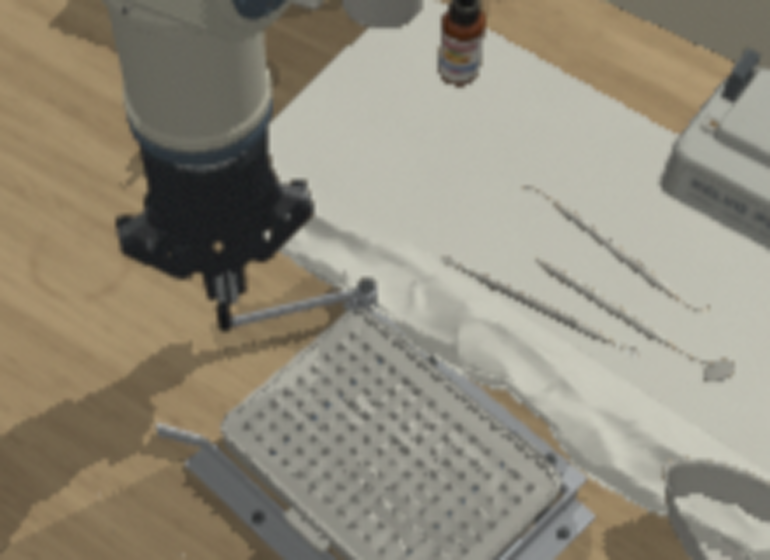

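```bash
python3 -m creep '[[0.002,0.005,-0.08,-7.9,-1.7,0,1],[0.002,0.005,-0.08,-7.9,-1.7,0,1],[0,0,-0.08,-7.9,-1.7,0,1],[0,0,-0.08,-7.9,-1.7,0,1]]'
python3 -c "
from h import *
arm_rep()"
python3 -m creep '[[0,0,-0.05,-4.9,-0.7,0,1]]'
python3 -c "
from h import *
arm_rep();snap('s21','side',180,110)"
```

```text
clock: 17.58
eef_pos: [529.0, -47.9, 204.7]
tcp_rot: [3.138, 0.0, 1.161]
contact_force: [1.0, 0.8, 0.5]
opening: -0.003
radial 96.7 behind 16.0 phi of tool radial 0.222 tcp dock [ -4.9 135.8] z 204.7 F [1.  0.8 0.5] q6 0.32 t 17.58
clock: 17.67
eef_pos: [526.6, -52.6, 204.9]
tcp_rot: [3.138, -0.0, 1.208]
contact_force: [0.5, 0.8, 0.1]
opening: -0.002
radial 96.4 behind 15.4 phi of tool radial 0.174 tcp dock [ -6.3 130.8] z 204.9 F [0.5 0.8 0.1] q6 0.26 t 17.67
```

View pics/s21.png

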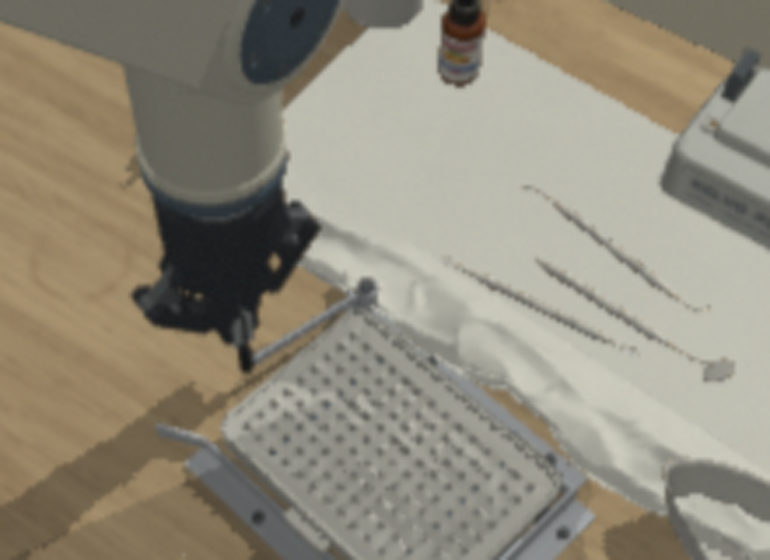

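```bash
python3 -m creep '[[0,0,-0.04,-3.5,-0.7,0.5,1],[0,0,-0.04,-3.5,-0.5,0.5,1],[0,0,-0.04,-3,-0.5,0.5,1]]'
python3 -m creep '[[0,0,-0.02,-2,0,0,1],[0,0,0,-2,0,0,1]]'
python3 -m creep '[[0,0,0,-1.5,0,0,1],[0,0,0,-1.5,0,0,1]]'
python3 -c "
from h import *
arm_rep()"
```

```text
clock: 17.97
eef_pos: [523.7, -62.2, 204.1]
tcp_rot: [3.135, -0.0, 1.313]
contact_force: [-0.3, 0.5, 0.6]
opening: -0.001
clock: 18.13
eef_pos: [523.7, -66.3, 204.3]
tcp_rot: [3.134, -0.001, 1.325]
contact_force: [-0.6, 0.0, 0.4]
opening: 0.001
clock: 18.3
eef_pos: [523.7, -68.9, 204.4]
tcp_rot: [3.133, -0.002, 1.318]
contact_force: [1.4, 10.1, 1.2]
opening: 0.003
radial 92.9 behind 9.3 phi of tool radial 0.065 tcp dock [ -6.1 114.2] z 204.4 F [ 1.4 10.1  1.2] q6 0.12 t 18.3
```

```bash
python3 -m creep '[[0,0,0,-1.5,0,0,1],[0,0,0,-1.5,0,0,1]]'
python3 -c "
from h import *
arm_rep();snap('s22','side',180,150)"
python3 -m creep '[[0,0,0,4,0,0,1],[0,0,0,8,0,0,1],[0,0,0,12,0,0,1],[0,0,0,12,0,-10,1],[0,0,0,5,0,-30,1],[0,0,0,5,0,-35,1],[0,0,0,5,0,-35,1]]'
python3 -c "
from h import *
arm_rep();snap('t23','top',180,130);snap('s23','side',180,150)"
```

```text
clock: 18.47
eef_pos: [523.5, -70.0, 204.4]
tcp_rot: [3.134, -0.006, 1.31]
contact_force: [2.4, 14.2, 0.2]
opening: 0.002
radial 92.9 behind 7.5 phi of tool radial 0.073 tcp dock [ -6.1 113.2] z 204.4 F [ 2.4 14.2  0.2] q6 0.12 t 18.47
clock: 19.1
eef_pos: [535.1, -17.5, 311.3]
tcp_rot: [-3.137, -0.003, 1.297]
contact_force: [0.7, 0.2, -0.1]
opening: -0.002
radial 96.0 behind 60.0 phi of tool radial 0.086 tcp dock [ -4.5 166.9] z 311.3 F [ 0.7  0.2 -0.1] q6 0.23 t 19.1
```

View pics/s23.png

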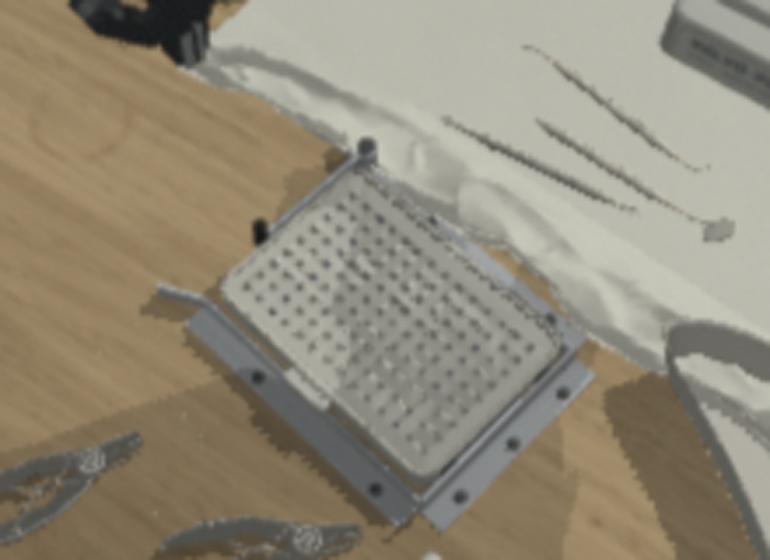

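View pics/t23.png

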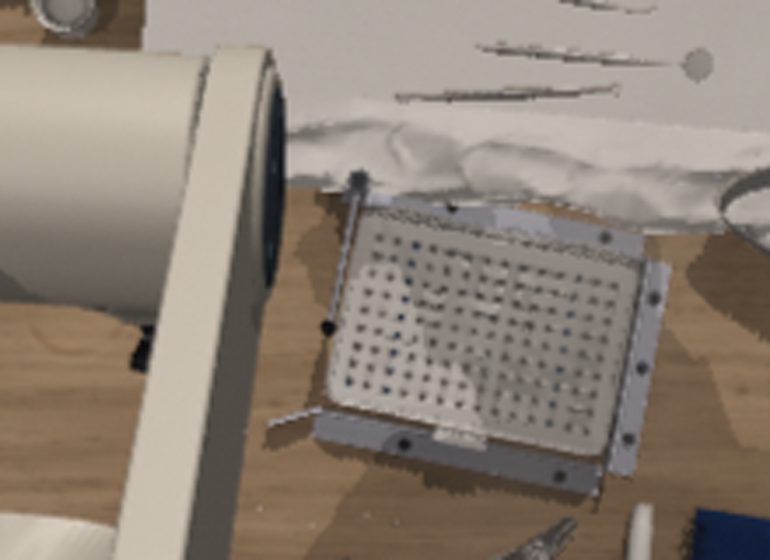

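Run:
```python
from h import *
f=grab_frame("top")
P=ray(f,[(180+358/3.5-.4,130+182/3.5-.4)],27)[0]
b=f["color"].max(2)[215:232,262:285]; ys,xs=np.where(b<45); print(len(xs))
c=np.array([xs.mean()+262,ys.mean()+215]); S=ray(f,[c],35)[0]
print(dock(P),dock(S)); d=dock(S)-np.array([86,99]); print("phi",np.arctan2(d[1],-d[0]), np.hypot(*d))
E0=lambda p:dock(ray(f,[(180+p[0]/3.5-.4,130+p[1]/3.5-.4)],25)[0])
for p in [(345,300),(622,350),(480,438),(500,228),]: print(p,E0(p))
a=cv2.imread("pics/top0.png").astype(int); g=f["color"][:,:,::-1].astype(int)
m=(abs(a-g).max(2)>45).astype(np.uint8); m=cv2.morphologyEx(m,cv2.MORPH_OPEN,np.ones((3,3)))
n,_,st,_=cv2.connectedComponentsWithStats(m); print(st[1:][st[1:,4]>15])
cv2.imwrite("pics/t24.png",f["color"][:,:,::-1])
```

```text
11
[ 84.4 100.3] [-14.2  99.9]
phi 0.008981794392022884 100.20404183464856
(345, 300) [ 6.3 92.9]
(622, 350) [ 10.5 -90.7]
(480, 438) [-64.1 -11.2]
(500, 228) [73.3  2.6]
[[  121   137    74   110  3433]
 [  158   140    62    51  2187]
 [   45   150   217   270 23039]
 [  235   167    15     6    57]
 [  222   170    11     8    49]
 [  211   186     7     4    23]
 [  219   186    10     3    30]
 [  105   193    16    21   157]
 [  283   192    78    19   406]
 [  279   207    17    11    89]
 [  286   215    13     6    48]
 [  273   219    44    34   510]
 [  284   220    17     6    60]
 [  292   227    10     9    49]
 [  298   233     4     5    18]
 [  308   233     4     6    21]
 [  302   235     5     7    24]
 [  291   237     5     4    18]
 [  320   255     6     4    18]
 [  290   258     9     7    46]
 [  333   258    16     5    50]
 [  301   262    22     9   128]
 [  333   268     4     5    17]
 [  201   369    17    11   150]
 [  180   381    41    39   974]]
```

View pics/t24.png

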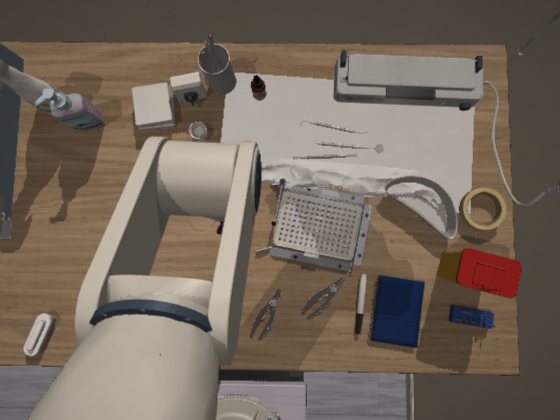

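```bash
python3 -m creep '[[0,0,0,0,0,0,1],[0,0,0,0,0,0,1]]'; python3 -c "
from rig import job
print(job.sign_off())"
```

```text
clock: 19.42
eef_pos: [536.3, -17.3, 312.5]
tcp_rot: [3.139, -0.004, 1.297]
contact_force: [0.7, -0.4, 0.4]
opening: 0.001
the job is handed in; nothing more can be done
None
```

The cassette is fully home in the dock, the catch arm is shut behind it, and the job was handed in at about 19.5 s. Nothing was grasped, lifted or tipped. I pushed the cassette on its near end with the open fingertips, turning it about 35° to square it with the mouth. I then slid it between the rails until it met the back stop. Only after that did I swing the catch arm round by its stud with the shut fingers.

**Last checks:**
- **Cassette:** the push force rose from about 4 N to about 28 N at the stop. The top view puts its ends at dock y of about +93 and −91 mm, within about 2 mm of fully home, and the fit is square.
- **Catch arm:** the force rose to about 14 N at its stop. The stud measures dock (−14, 100) mm, which is an angle of about 0.01 rad, so it is shut.
- **Bystanders:** comparing the first and last top views shows no change at the tools and dishes still visible. The arm hides part of the worktop in the last view, but none of the listed items.
- **Robot:** it was clear of everything at hand-in, with the tool about 140 mm above the worktop.

**What disagreed:** the automatic outline of the cassette stopped working near the mouth, where the cassette overlaps the white sheet. From there I relied on the force readings, the tool position and viewing the images.

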